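# Sort the bag-maker's hardware into its trays

### The job

Clear the cutting mat: put both round brass rings into the round tin, both rectangular brass strap loops into the square wooden tray, and the steel pricking iron into the long narrow wooden tray. Lay every piece flat on its tray's floor, none on top of or leaning on another or on the rim, and leave the glass jar and the wax can where they stand.

Things in the scene. Friction and masses are not known exactly. Their poses are not given: they have to be found in the camera images.
- ring_a: round flat brass ring lying flat, 46 mm outer and 30 mm inner diameter, 10 mm thick, about 70 g; origin at its centre (middle of the hole, half-way up), z is the ring's axis. The two rings are alike.
- ring_b: round flat brass ring lying flat, 46 mm outer and 30 mm inner diameter, 10 mm thick, about 70 g; origin at its centre (middle of the hole, half-way up), z is the ring's axis. The two rings are alike.
- loop_a: rectangular brass strap loop (an oblong frame with an oblong hole) lying flat, 52 mm along its x, 40 mm along its y, 10 mm thick, bars 8 mm wide, about 80 g; origin at its centre (in the hole, half-way up). The two loops are alike.
- loop_b: rectangular brass strap loop (an oblong frame with an oblong hole) lying flat, 52 mm along its x, 40 mm along its y, 10 mm thick, bars 8 mm wide, about 80 g; origin at its centre (in the hole, half-way up). The two loops are alike.
- iron: steel pricking iron (leather stitching chisel) lying flat: a 12 x 12 mm square shank 80 mm long, then a head 24 mm wide and 10 mm thick with five short teeth, 108 mm long in all, about 120 g; origin on its mid-line, 6 mm above its underside and near its centre of mass; its x runs along the shank towards the teeth: shank from -50 to +30 mm, head from 30 to 46 mm, teeth to 58 mm; y across.
- round_tin: round open aluminium tin, fixed to the table: 144 mm outer diameter, rim 25 mm high, wall 3 mm (138 mm inside), floor 5 mm thick; origin at the centre of its underside, on the table top. Place of the rings.
- square_tray: square open wooden tray, fixed to the table: outside 140 x 140 mm, rim 25 mm high, walls 5 mm (inside 130 x 130 mm), floor 5 mm thick; origin at the centre of its underside, on the table top. Place of the strap loops.
- long_tray: long narrow open wooden tray, fixed to the table: outside 92 mm along its x, 170 mm along its y, rim 25 mm high, walls 5 mm (inside 82 x 160 mm), floor 5 mm thick; origin at the centre of its underside, on the table top. Place of the pricking iron.
- jar: bystander: loose glass jar with black lid, 66 mm diameter, 89 mm high, upright at one side of the work; origin at the centre of its underside. Leave alone.
- wax_can: bystander: loose low metal can, 64 mm diameter, 45 mm high, upright at one side of the work; origin at the centre of its underside. Leave alone.

How it is judged:
By the outcome, as a careful person would: the job done as asked, in the order asked, and still so for the second after the job is handed in, with the robot touching nothing.
It also fails if it takes over 102 s, if anything falls off the work surface, if the arm or the gripper's body presses on something with over 40 N, if the wrist force passes 120 N, or if a joint passes its speed limit or range.

### The arm

A 7-joint arm with a two-finger parallel gripper is mounted at the origin on the work surface. World frame = base frame: x ahead of the robot, y to its left, z up, the work surface at z = 0. Lengths are in m, angles in rad, forces in N, time in s.
With the tool pointing down it reaches from about 0.4 to 0.875 m from the base axis. Payload 4.4 kg.
Tool frame: the origin (TCP) lies between the finger pads; the fingertips stand ahead of it and the grasp point (between the pads) lies 6 mm ahead of it (bot.finger_overhang is the z of the fingertips in the tool frame, in m); z points along the fingers, y is the line along which they close (so a half turn about z gives the same grasp; the last joint's range is limited). The gripper opens to 85 mm and grips with 20 to 120 N. Pads are 22 mm wide; open, the fingers measure 114 mm over their backs; the gripper's body (76 mm by 85 mm) begins 54 mm behind the grasp point. The pads swing forward as they close: fully open they stand 13 mm farther back than shut.
Start: joints at [-1.381, 0.628, 0.038, 1.517, -0.027, 0.996, -0.02], TCP at [0.164, 0.629, 0.256] pointing down, gripper open.
Joint ranges: [-3.06, 3.06], [-0.37, 2.12], [-1.25, 1.32], [0.18, 2.47], [-1.1, 4.24], [0.23, 1.98], [-2.94, 2.94]. Speed limits (rad/s): [2.57, 2.57, 3.14, 3.14, 3.14, 3.14, 3.14].

### API

Orientations are given as a unit quaternion [w, x, y, z].
In Python, from rig import bot gives the robot as it stands.
- The arm moves only by the tool apply_moves, never from a script. Its argument "increments" is a list of rows, each an object of numbers: "rx", "ry", "rz": the turn, a rotation vector about the tool's x, y, z in rad; "x", "y", "z": the shift along the tool's x, y, z in m; "jaw": the gripper command: -1 is fully open, 1 is shut, values between are in proportion. In form: [{"rx": .., "ry": .., "rz": .., "x": .., "y": .., "z": .., "jaw": ..}, ...]. A call has 1 to 10 rows; each row shifts and turns the commanded pose from where the row before left it, along the tool's axes as they then stand; what a row does not reach is not made up. A row lasts 1/12 s, in which the tool goes at most 41.7 mm and 7.16 degrees, less where a joint would pass 70% of its speed; a pose out of reach is approached as far as the arm can. A call is refused whole if a number of a shift passes 0.0417 or a number of a turn 0.125, either way. A call with a gripper value outside its range is refused whole. The fingers move at their own pace and stop on an object; the grip force is fixed at half the most. Time passes only in rows, so rows that do not move let the fingers close. It gives the time, the measured TCP pose, the force, the opening and the grip force at its end, in the units of the state.
- bot.sense(): the state, without advancing time (a new reading comes with each control period).
- bot.read_camera(name): name is "side" or "top"; returns a dict with "image" (400x640x3 uint8, red, green, blue), "intrinsics" (3x3 intrinsics, pixels), "xyz" and "orientation" of the camera in the world. Camera axes: x right, y down, z forward; pixel columns grow to the right and rows downward; lengths in m; the calibration is good to about 2 mm. A picture is of the moment at which its call begins. There is no depth.
- bot.hand_in(): hands the job in; it is judged then, once.
The state is a dict: "time": time; "joint_pos": joint angles; "joint_vel": joint speeds; "effort": joint torques, N m; "tcp_pos": TCP position; "orientation": TCP orientation; "ft_force": force on the tool from outside, world axes, zero at the start; "wrist_torque": the same for the moment, N m; "finger_gap": opening from 0.0 (shut) to 1.0 (fully open); "gripper_force": force on a finger pad.
Only numpy, scipy, OpenCV 4.12 (cv2) and the standard library are available. Lean on these libraries where they do the work, as an engineer would, in place of code of your own. Each camera call takes 0.05 s, during which the arm holds its last target. There are 200 camera calls.

## Working session

There is one attempt and no reset: what is moved stays moved. The work goes in short steps, Python scripts to look and compute and a tool call to move; the robot and the scene stay as the last step left them, time stands still between calls to the robot, and variables do not carry over. Pictures are saved under pics/ and viewed, at most 14 in all, crops included, and the job is handed in when it is done.

Besides the shell and the picture viewer there is one more tool, called by a JSON object that holds its "op" and its "data", one argument or row to a line. apply_moves: Moves the arm, as the interface text tells. Its arguments: {"type":"object","properties":{"increments":{"type":"array","items":{"type":"object","properties":{"rx":{"type":"number"},"ry":{"type":"number"},"rz":{"type":"number"},"x":{"type":"number"},"y":{"type":"number"},"z":{"type":"number"},"jaw":{"type":"number"}}}}},"required":["increments"]}

```bash
mkdir -p pics; ls; python3 - <<'E'
from rig import bot
import cv2
s=bot.sense()
print(s['time'],s['tcp_pos'],s['orientation'],s['finger_gap'],bot.finger_overhang)
for n in ['top','side']:
    c=bot.read_camera(n); cv2.imwrite(f'pics/{n}0.png',c['image'][:,:,::-1]); print(n,c['intrinsics'],c['xyz'],c['orientation'])
E
```

```text
pics
0.0 [0.16428862 0.62830131 0.25538284] [-1.20308567e-04  1.27563682e-01  9.91829928e-01 -9.41142401e-04] 0.9981404968501096 0.025
top [[479.86351718   0.         312.68883667]
 [  0.         479.86351718 205.32352197]
 [  0.           0.           1.        ]] [0.29469082 0.0083894  1.22294839] [-0.06870675  0.71152138 -0.69578565  0.06999313]
side [[447.26336969   0.         321.77080628]
 [  0.         447.26336969 196.20341396]
 [  0.           0.           1.        ]] [ 0.52055335 -0.87837884  0.93268198] [-0.37525024  0.92639439 -0.03126998  0.00169579]
```

View pics/top0.png

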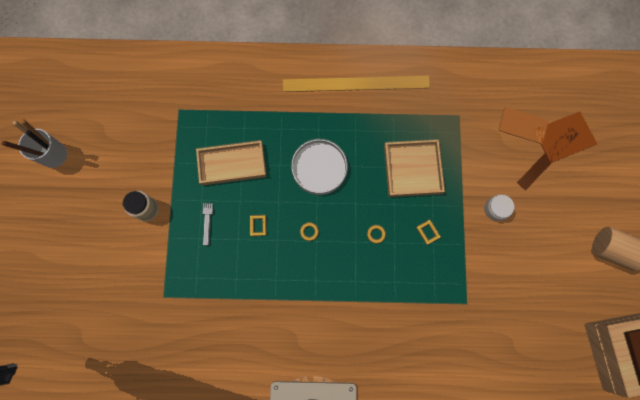

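View pics/side0.png

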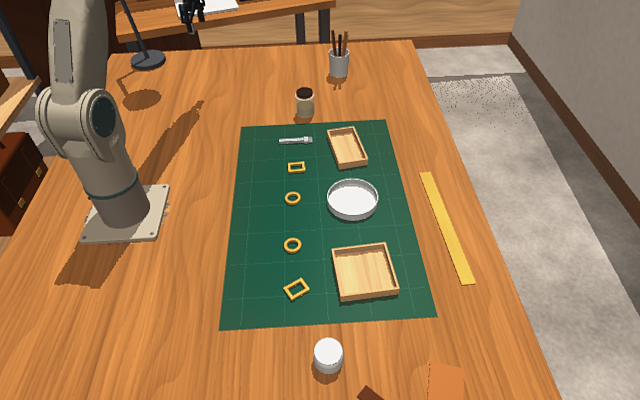

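The top view shows a row of pieces: iron (207,224), loop (258,225), ring (309,232), ring (376,234), tilted loop (429,232). Behind them are the long tray (231,163), tin (320,167) and square tray (414,168). The side view agrees.

```bash
cat > h.py <<'E'
import numpy as np, cv2
from scipy.spatial.transform import Rotation as R
def rot(q): return R.from_quat(np.roll(q,-1)).as_matrix()
def world(c,uv,z):
    d=rot(c['orientation'])@np.linalg.inv(c['intrinsics'])@[uv[0],uv[1],1]
    return c['xyz']+d*(z-c['xyz'][2])/d[2]
def pix(c,p):
    q=rot(c['orientation']).T@(np.array(p)-c['xyz']); q=c['intrinsics']@q; return q[:2]/q[2]
E
python3 - <<'E'
from rig import bot
from h import *
c=bot.read_camera('top'); im=c['image']; np.set_printoptions(precision=4,suppress=True)
hsv=cv2.cvtColor(im,cv2.COLOR_RGB2HSV).astype(int)
m=~((hsv[...,0]>60)&(hsv[...,0]<95)&(hsv[...,1]>100)); m=m.astype(np.uint8)
n,l,st,ce=cv2.connectedComponentsWithStats(m)
for i in range(1,n):
    if 40<st[i,4]<6000:
        cn=max(cv2.findContours((l==i).astype(np.uint8),0,1)[0],key=cv2.contourArea)
        r=cv2.minAreaRect(cn); z=.025 if st[i,4]>1500 else .010
        w=np.array([world(c,p,z)[:2] for p in cv2.boxPoints(r)])
        e=[np.linalg.norm(w[1]-w[0]),np.linalg.norm(w[2]-w[1])]
        a=[np.degrees(np.arctan2(*(w[k+1]-w[k])[::-1])) for k in (0,1)]
        print(r[0],st[i,4],'ctr',world(c,r[0],z)[:2],'edges',np.array(e),'ang',np.array(a))
crop=im[130:260,185:455]; cv2.imwrite('pics/t1.png',cv2.resize(crop[:,:,::-1],None,fx=2.96,fy=2.96,interpolation=2))
E
```

```text
(319.0, 166.0) 2560 ctr [ 0.6372 -0.0052] edges [0.1467 0.1503] ang [ -88.6614 -179.5411]
(230.23849487304688, 162.40771484375) 2614 ctr [0.6416 0.2248] edges [0.1789 0.1036] ang [ -81.1742 -170.7825]
(207.5, 224.0) 357 ctr [0.4814 0.2765] edges [0.0283 0.1087] ang [ -88.6946 -176.4213]
(257.5, 225.0) 303 ctr [0.4817 0.1487] edges [0.0436 0.0569] ang [ -88.7001 -177.6538]
(428.058837890625, 231.7647247314453) 298 ctr [ 0.474 -0.287] edges [0.045  0.0579] ang [ -58.1291 -150.1655]
(308.5, 231.0) 232 ctr [0.4691 0.0181] edges [0.0486 0.0463] ang [ -88.704  -178.8651]
(375.5, 233.5) 239 ctr [ 0.4666 -0.1528] edges [0.0486 0.0488] ang [-88.705  179.5731]
```

View pics/t1.png

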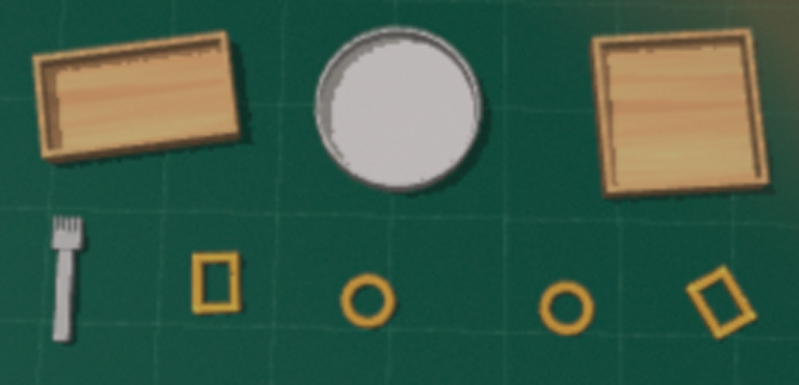

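```bash
python3 - <<'E'
from rig import bot
from h import *
c=bot.read_camera('top'); np.set_printoptions(precision=4,suppress=True)
W=lambda u,v,z: world(c,(185+u/2.96-.33,130+v/2.96-.33),z)[:2]
for nm,a,b,d in [('sq',(593,38),(752,30),.070),('long',(32,57),(226,32),.046)]:
    A=W(*a,.025);B=W(*b,.025); e=B-A; L=np.linalg.norm(e); n=np.array([e[1],-e[0]])/L
    print(nm,A,B,L,'ctr',(A+B)/2+n*d,'normal ang',np.degrees(np.arctan2(-n[1],-n[0])))
print('tin', W(315,108,.025),W(482,108,.025),W(398,27,.025))
h=W(67,217,.01);t=W(63,342,.012); print('iron',h,t,np.linalg.norm(h-t), t+(h-t)*50/108, np.degrees(np.arctan2(*(h-t)[::-1])))
E
```

```text
sq [ 0.7049 -0.1766] [ 0.7156 -0.3174] 0.1412158500088673 ctr [ 0.6404 -0.2523] normal ang 4.344570810777984
long [0.6759 0.3172] [0.7029 0.1477] 0.17167441727866659 ctr [0.6439 0.2252] normal ang 9.050600268250939
tin [0.6351 0.067 ] [ 0.6385 -0.079 ] [ 0.7111 -0.0041]
iron [0.5361 0.2805] [0.4268 0.2764] 0.1094149956224894 [0.4774 0.2783] 2.1453706771556997
```

{"op": "apply_moves", "data": {
  "increments": [
    {"rz":0.125},
    {"rz":0.125},
    {"rz":0.125},
    {"rz":0.125},
    {"rz":0.125},
    {"rz":0.125},
    {"rz":0.125},
    {"rz":0.125},
    {"rz":0.125},
    {"rz":0.125}
  ]
}}

```text
$.increments[0]: bad value
```

{"op": "apply_moves", "data": {
  "increments": [
    {"rz":0.065,"jaw":0.3},
    {"y":0.035,"x":-0.02,"jaw":0.3},
    {"y":0.035,"x":-0.02,"jaw":0.3},
    {"y":0.035,"x":-0.02,"jaw":0.3},
    {"y":0.035,"x":-0.02,"jaw":0.3},
    {"y":0.035,"x":-0.02,"jaw":0.3},
    {"y":0.035,"x":-0.02,"jaw":0.3},
    {"y":0.035,"x":-0.02,"jaw":0.3},
    {"y":0.035,"x":-0.02,"jaw":0.3},
    {"jaw":0.3}
  ]
}}

```text
$.increments[0]: bad value
```

{"op": "apply_moves", "data": {
  "increments": [
    {"rx":0,"ry":0,"rz":0.12,"x":0,"y":0,"z":0,"jaw":-0.3},
    {"rx":0,"ry":0,"rz":0.12,"x":0,"y":0,"z":0,"jaw":-0.3},
    {"rx":0,"ry":0,"rz":0.12,"x":0,"y":0,"z":0,"jaw":-0.3},
    {"rx":0,"ry":0,"rz":0.12,"x":0,"y":0,"z":0,"jaw":-0.3},
    {"rx":0,"ry":0,"rz":0.12,"x":0,"y":0,"z":0,"jaw":-0.3},
    {"rx":0,"ry":0,"rz":0.12,"x":0,"y":0,"z":0,"jaw":-0.3},
    {"rx":0,"ry":0,"rz":0.12,"x":0,"y":0,"z":0,"jaw":-0.3},
    {"rx":0,"ry":0,"rz":0.12,"x":0,"y":0,"z":0,"jaw":-0.3},
    {"rx":0,"ry":0,"rz":0.12,"x":0,"y":0,"z":0,"jaw":-0.3},
    {"rx":0,"ry":0,"rz":0.12,"x":0,"y":0,"z":0,"jaw":-0.3}
  ]
}}

```text
time: 1.03
tcp_pos: [0.1643, 0.6288, 0.2561]
orientation: [0.0, 0.667, 0.745, -0.0]
ft_force: [0.9, -0.3, -0.3]
finger_gap: 0.646
gripper_force: 0.0
```

{"op": "apply_moves", "data": {
  "increments": [
    {"rx":0,"ry":0,"rz":0.115,"x":0,"y":0,"z":0,"jaw":-0.3},
    {"rx":0,"ry":0,"rz":0,"x":-0.02,"y":0.035,"z":0,"jaw":-0.3},
    {"rx":0,"ry":0,"rz":0,"x":-0.02,"y":0.035,"z":0,"jaw":-0.3},
    {"rx":0,"ry":0,"rz":0,"x":-0.02,"y":0.035,"z":0,"jaw":-0.3},
    {"rx":0,"ry":0,"rz":0,"x":-0.02,"y":0.035,"z":0,"jaw":-0.3},
    {"rx":0,"ry":0,"rz":0,"x":-0.02,"y":0.035,"z":0,"jaw":-0.3},
    {"rx":0,"ry":0,"rz":0,"x":-0.02,"y":0.035,"z":0,"jaw":-0.3},
    {"rx":0,"ry":0,"rz":0,"x":-0.02,"y":0.035,"z":0,"jaw":-0.3},
    {"rx":0,"ry":0,"rz":0,"x":-0.02,"y":0.035,"z":0,"jaw":-0.3}
  ]
}}

```text
time: 1.78
tcp_pos: [0.4458, 0.4677, 0.2562]
orientation: [-0.0, 0.707, 0.707, -0.0]
ft_force: [0.3, 1.1, -0.9]
finger_gap: 0.649
gripper_force: 0.0
```

{"op": "apply_moves", "data": {
  "increments": [
    {"rx":0,"ry":0,"rz":0,"x":-0.04,"y":0.002,"z":0,"jaw":-0.3},
    {"rx":0,"ry":0,"rz":0,"x":-0.04,"y":0.002,"z":0,"jaw":-0.3},
    {"rx":0,"ry":0,"rz":0,"x":-0.04,"y":0.002,"z":0,"jaw":-0.3},
    {"rx":0,"ry":0,"rz":0,"x":-0.04,"y":0.002,"z":0.01,"jaw":-0.3},
    {"rx":0,"ry":0,"rz":0,"x":-0.04,"y":0.002,"z":0.01,"jaw":-0.3},
    {"rx":0,"ry":0,"rz":0,"x":-0.04,"y":0.002,"z":0.01,"jaw":-0.3},
    {"rx":0,"ry":0,"rz":0,"x":-0.04,"y":0.002,"z":0.01,"jaw":-0.3},
    {"rx":0,"ry":0,"rz":0,"x":-0.04,"y":0.002,"z":0.01,"jaw":-0.3},
    {"rx":0,"ry":0,"rz":0,"x":-0.04,"y":0.002,"z":0.01,"jaw":-0.3},
    {"rx":0,"ry":0,"rz":0,"x":-0.04,"y":0.002,"z":0.01,"jaw":-0.3}
  ]
}}

```text
time: 2.62
tcp_pos: [0.4642, 0.0673, 0.186]
orientation: [0.0, 0.707, 0.707, 0.0]
ft_force: [0.2, -1.3, -0.8]
finger_gap: 0.652
gripper_force: 0.0
```

{"op": "apply_moves", "data": {
  "increments": [
    {"rx":0,"ry":0,"rz":0,"x":-0.04,"y":0.002,"z":0.01,"jaw":-0.3},
    {"rx":0,"ry":0,"rz":0,"x":-0.01,"y":0.001,"z":0.03,"jaw":-0.3},
    {"rx":0,"ry":0,"rz":0,"x":0,"y":0,"z":0.03,"jaw":-0.3},
    {"rx":0,"ry":0,"rz":0,"x":0,"y":0,"z":0.03,"jaw":-0.3},
    {"rx":0,"ry":0,"rz":0,"x":0,"y":0,"z":0,"jaw":-0.3}
  ]
}}

```text
time: 3.03
tcp_pos: [0.4645, 0.0183, 0.0823]
orientation: [-0.003, 0.708, 0.707, -0.003]
ft_force: [-1.0, -0.1, 0.7]
finger_gap: 0.65
gripper_force: 0.0
```

```bash
cat > look.py <<'E'
import sys
from rig import bot
from h import *
# look.py camera out u0 v0 w h scale
n,o=sys.argv[1:3]; u,v,w,h=map(int,sys.argv[3:7]); k=float(sys.argv[7])
c=bot.read_camera(n); im=c['image'][v:v+h,u:u+w,::-1]
cv2.imwrite('pics/'+o,cv2.resize(im,None,fx=k,fy=k,interpolation=2)); s=bot.sense()
print(s['time'],s['tcp_pos'],pix(c,s['tcp_pos']),pix(c,s['tcp_pos']-np.array([0,0,.025])))
E
python3 look.py side s1.png 240 140 130 90 6
```

```text
3.0833 [0.4655114  0.01853788 0.08440406] [288.79189344 178.1931146 ] [289.44786998 184.67539546]
```

View pics/s1.png

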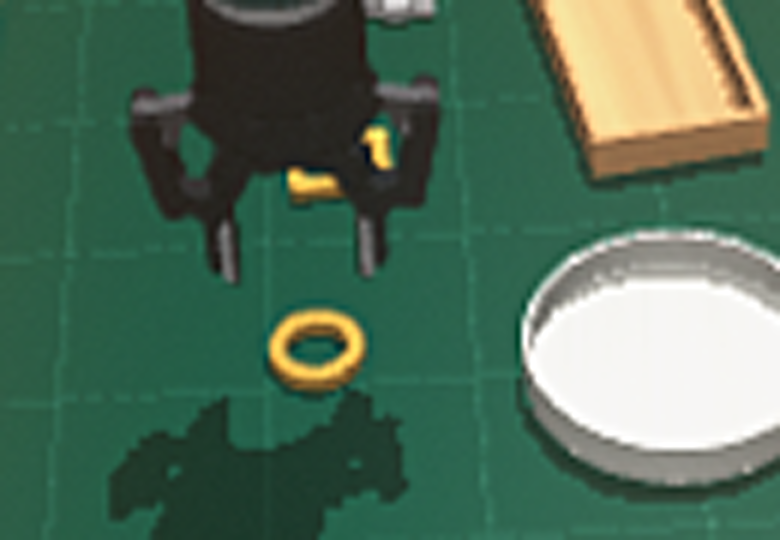

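The side crop shows the fingertips at crop (228,278) and (370,272), with the ring centre at (317,348). The tips sit about 25–29 mm below the TCP. I'll triangulate the ring from this view.

```bash
python3 - <<'E'
from rig import bot
from h import *
c=bot.read_camera('side')
P=lambda u,v,z: world(c,(240+u/6-.42,140+v/6-.42),z)
print(P(317,343,.01),P(317,347,.005), 'tipmid at z.058',P(299,275,.058),bot.sense()['tcp_pos'])
E
```

```text
[0.47046823 0.01897061 0.01      ] [0.47016043 0.02115465 0.005     ] tipmid at z.058 [0.46530004 0.01703882 0.058     ] [0.46682699 0.01873073 0.08598687]
```

{"op": "apply_moves", "data": {
  "increments": [
    {"rx":0,"ry":0,"rz":0,"x":0,"y":0.003,"z":0.025,"jaw":-0.3},
    {"rx":0,"ry":0,"rz":0,"x":0,"y":0,"z":0.025,"jaw":-0.3},
    {"rx":0,"ry":0,"rz":0,"x":0,"y":0,"z":0.004,"jaw":-0.3},
    {"rx":0,"ry":0,"rz":0,"x":0,"y":0,"z":0.002,"jaw":-0.3},
    {"rx":0,"ry":0,"rz":0,"x":0,"y":0,"z":0,"jaw":-0.3}
  ]
}}

```text
time: 3.55
tcp_pos: [0.4717, 0.0196, 0.0316]
orientation: [0.001, 0.707, 0.707, 0.001]
ft_force: [0.8, -1.0, 0.9]
finger_gap: 0.649
gripper_force: 0.0
```

```bash
python3 look.py side s2.png 250 160 90 60 8
```

```text
3.6 [0.47178243 0.01950302 0.03183059] [292.35473262 191.24658307] [292.94136772 197.35255246]
```

View pics/s2.png

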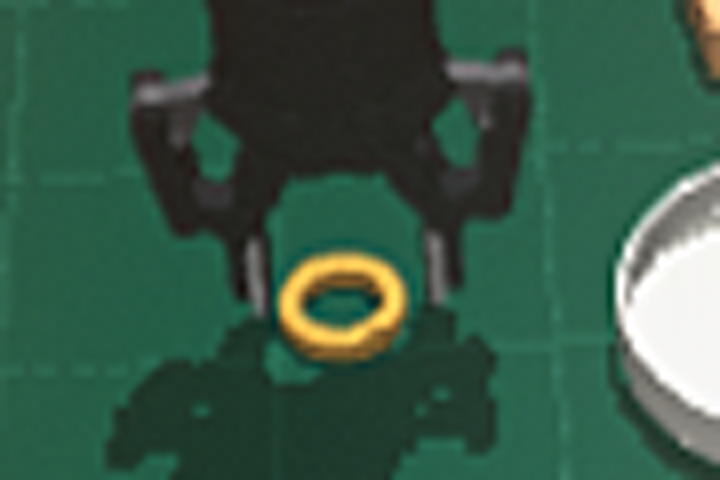

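The fingers straddle the ring (crop (343,305)), with tips at (258,315) and (440,302), still slightly above the mat. I'll go down 3 mm and close.

{"op": "apply_moves", "data": {
  "increments": [
    {"rx":0,"ry":0,"rz":0,"x":0,"y":0,"z":0.0015,"jaw":-0.3},
    {"rx":0,"ry":0,"rz":0,"x":0,"y":0,"z":0.0015,"jaw":-0.3},
    {"rx":0,"ry":0,"rz":0,"x":0,"y":0,"z":0,"jaw":-0.3}
  ]
}}

```text
time: 3.85
tcp_pos: [0.4709, 0.0191, 0.0279]
orientation: [0.0, 0.707, 0.707, 0.001]
ft_force: [-0.1, 0.3, -0.9]
finger_gap: 0.644
gripper_force: 0.0
```

{"op": "apply_moves", "data": {
  "increments": [
    {"rx":0,"ry":0,"rz":0,"x":0,"y":0,"z":0,"jaw":1},
    {"rx":0,"ry":0,"rz":0,"x":0,"y":0,"z":0,"jaw":1},
    {"rx":0,"ry":0,"rz":0,"x":0,"y":0,"z":0,"jaw":1},
    {"rx":0,"ry":0,"rz":0,"x":0,"y":0,"z":0,"jaw":1},
    {"rx":0,"ry":0,"rz":0,"x":0,"y":0,"z":0,"jaw":1}
  ]
}}

```text
time: 4.27
tcp_pos: [0.4706, 0.019, 0.0285]
orientation: [-0.0, 0.707, 0.707, 0.001]
ft_force: [-1.9, 1.3, 13.4]
finger_gap: 0.494
gripper_force: 58.8
```

{"op": "apply_moves", "data": {
  "increments": [
    {"rx":0,"ry":0,"rz":0,"x":0,"y":0,"z":-0.015,"jaw":1},
    {"rx":0,"ry":0,"rz":0,"x":0,"y":0,"z":-0.03,"jaw":1},
    {"rx":0,"ry":0,"rz":0,"x":0.002,"y":0.02,"z":-0.025,"jaw":1},
    {"rx":0,"ry":0,"rz":0,"x":0.002,"y":0.035,"z":0,"jaw":1},
    {"rx":0,"ry":0,"rz":0,"x":0.002,"y":0.035,"z":0,"jaw":1},
    {"rx":0,"ry":0,"rz":0,"x":0.002,"y":0.035,"z":0,"jaw":1},
    {"rx":0,"ry":0,"rz":0,"x":0,"y":0.03,"z":0,"jaw":1},
    {"rx":0,"ry":0,"rz":0,"x":0,"y":0.012,"z":0,"jaw":1},
    {"rx":0,"ry":0,"rz":0,"x":0,"y":0,"z":0,"jaw":1},
    {"rx":0,"ry":0,"rz":0,"x":0,"y":0,"z":0,"jaw":1}
  ]
}}

```text
time: 5.1
tcp_pos: [0.6368, 0.0267, 0.0967]
orientation: [-0.0, 0.707, 0.707, -0.001]
ft_force: [-0.6, -0.0, -0.3]
finger_gap: 0.491
gripper_force: 60.9
```

```bash
python3 look.py side s3.png 280 140 120 80 6
```

```text
5.15 [0.63589275 0.02669248 0.09677954] [350.25821585 169.46741135] [350.03087305 176.06818753]
```

View pics/s3.png

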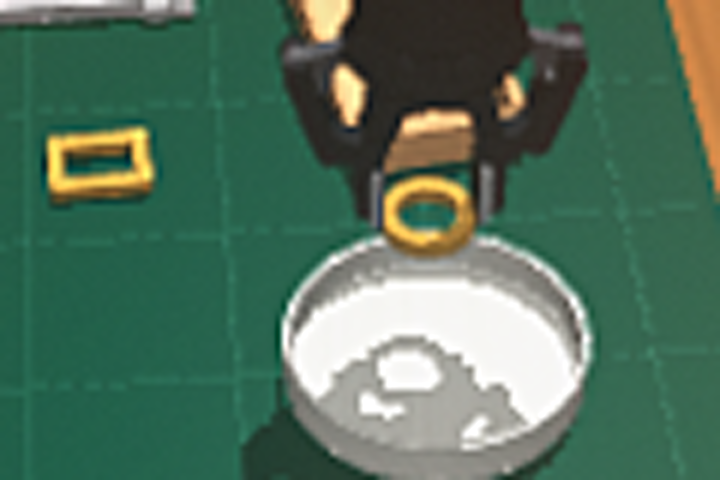

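The ring is held level at crop (430,215) above the tin, and the tin centre is near (437,345).

{"op": "apply_moves", "data": {
  "increments": [
    {"rx":0,"ry":0,"rz":0,"x":0,"y":0,"z":0.03,"jaw":1},
    {"rx":0,"ry":0,"rz":0,"x":0,"y":0,"z":0.02,"jaw":1},
    {"rx":0,"ry":0,"rz":0,"x":0,"y":0,"z":0.007,"jaw":1},
    {"rx":0,"ry":0,"rz":0,"x":0,"y":0,"z":0.004,"jaw":1},
    {"rx":0,"ry":0,"rz":0,"x":0,"y":0,"z":0.001,"jaw":1},
    {"rx":0,"ry":0,"rz":0,"x":0,"y":0,"z":0,"jaw":1}
  ]
}}

```text
time: 5.65
tcp_pos: [0.6376, 0.0267, 0.0361]
orientation: [0.0, 0.707, 0.707, 0.0]
ft_force: [0.7, -0.5, -0.7]
finger_gap: 0.492
gripper_force: 60.9
```

{"op": "apply_moves", "data": {
  "increments": [
    {"rx":0,"ry":0,"rz":0,"x":0,"y":0,"z":0,"jaw":-0.3},
    {"rx":0,"ry":0,"rz":0,"x":0,"y":0,"z":0,"jaw":-0.3},
    {"rx":0,"ry":0,"rz":0,"x":0,"y":0,"z":0,"jaw":-0.3},
    {"rx":0,"ry":0,"rz":0,"x":0,"y":0,"z":-0.03,"jaw":-0.3},
    {"rx":0,"ry":0,"rz":0,"x":0,"y":0,"z":-0.035,"jaw":-0.3}
  ]
}}

```text
time: 6.07
tcp_pos: [0.6355, 0.0271, 0.099]
orientation: [-0.002, 0.707, 0.707, -0.002]
ft_force: [0.9, 0.2, 0.5]
finger_gap: 0.648
gripper_force: 0.0
```

```bash
python3 - <<'E'
from rig import bot
from h import *
print(bot.sense()['tcp_pos'])
for nm in ['side','top']:
    c=bot.read_camera(nm)
    hsv=cv2.cvtColor(c['image'],cv2.COLOR_RGB2HSV)
    m=cv2.inRange(hsv,(12,140,90),(32,255,255)); n,l,st,ce=cv2.connectedComponentsWithStats(m)
    for i in range(1,n):
        if 80<st[i,4]<700:
            x,y,w,h=st[i,:4]; u=(x+(w-1)/2,y+(h-1)/2)
            print(nm,u,st[i,4],world(c,u,.005)[:2].round(4))
E
```

```text
[0.63545768 0.0270638  0.09900158]
side (np.float64(119.5), np.float64(10.5)) 133 [-0.3647  1.3707]
side (np.float64(9.5), np.float64(61.5)) 189 [-0.7041  0.9071]
side (np.float64(296.0), np.float64(167.0)) 134 [0.483  0.1509]
side (np.float64(351.0), np.float64(191.5)) 95 [0.6409 0.0316]
side (np.float64(292.0), np.float64(245.0)) 145 [ 0.4667 -0.1519]
side (np.float64(296.0), np.float64(289.0)) 232 [ 0.4746 -0.2862]
top (np.float64(428.0), np.float64(232.0)) 182 [ 0.4742 -0.288 ]
top (np.float64(375.5), np.float64(234.0)) 138 [ 0.466  -0.1535]
```

{"op": "apply_moves", "data": {
  "increments": [
    {"rx":0,"ry":0,"rz":0,"x":-0.029,"y":-0.028,"z":0,"jaw":-0.3},
    {"rx":0,"ry":0,"rz":0,"x":-0.029,"y":-0.028,"z":0,"jaw":-0.3},
    {"rx":0,"ry":0,"rz":0,"x":-0.029,"y":-0.028,"z":0,"jaw":-0.3},
    {"rx":0,"ry":0,"rz":0,"x":-0.029,"y":-0.028,"z":0,"jaw":-0.3},
    {"rx":0,"ry":0,"rz":0,"x":-0.029,"y":-0.028,"z":0,"jaw":-0.3},
    {"rx":0,"ry":0,"rz":0,"x":-0.029,"y":-0.028,"z":0,"jaw":-0.3},
    {"rx":0,"ry":0,"rz":0,"x":-0.005,"y":-0.002,"z":0,"jaw":-0.3},
    {"rx":0,"ry":0,"rz":0,"x":0,"y":0,"z":0.02,"jaw":-0.3},
    {"rx":0,"ry":0,"rz":0,"x":0,"y":0,"z":0.01,"jaw":-0.3},
    {"rx":0,"ry":0,"rz":0,"x":0,"y":0,"z":0,"jaw":-0.3}
  ]
}}

```text
time: 7.0
tcp_pos: [0.4666, -0.1515, 0.0688]
orientation: [-0.002, 0.707, 0.707, -0.0]
ft_force: [0.2, 0.0, -0.1]
finger_gap: 0.646
gripper_force: 0.0
```

{"op": "apply_moves", "data": {
  "increments": [
    {"rx":0,"ry":0,"rz":0,"x":0,"y":0,"z":0.02,"jaw":-0.3},
    {"rx":0,"ry":0,"rz":0,"x":0,"y":0,"z":0.014,"jaw":-0.3},
    {"rx":0,"ry":0,"rz":0,"x":0,"y":0,"z":0.005,"jaw":-0.3},
    {"rx":0,"ry":0,"rz":0,"x":0,"y":0,"z":0,"jaw":-0.3},
    {"rx":0,"ry":0,"rz":0,"x":0,"y":0,"z":0,"jaw":1},
    {"rx":0,"ry":0,"rz":0,"x":0,"y":0,"z":0,"jaw":1},
    {"rx":0,"ry":0,"rz":0,"x":0,"y":0,"z":0,"jaw":1},
    {"rx":0,"ry":0,"rz":0,"x":0,"y":0,"z":0,"jaw":1},
    {"rx":0,"ry":0,"rz":0,"x":0,"y":0,"z":0,"jaw":1}
  ]
}}

```text
time: 7.75
tcp_pos: [0.4677, -0.1518, 0.0324]
orientation: [0.0, 0.707, 0.707, 0.0]
ft_force: [-1.7, 0.4, 7.2]
finger_gap: 0.464
gripper_force: 60.5
```

{"op": "apply_moves", "data": {
  "increments": [
    {"rx":0,"ry":0,"rz":0,"x":0,"y":0,"z":-0.01,"jaw":1},
    {"rx":0,"ry":0,"rz":0,"x":0,"y":0,"z":-0.02,"jaw":1},
    {"rx":0,"ry":0,"rz":0,"x":0,"y":0,"z":-0.03,"jaw":1},
    {"rx":0,"ry":0,"rz":0,"x":0,"y":0,"z":-0.01,"jaw":1},
    {"rx":0,"ry":0,"rz":0,"x":0,"y":0,"z":0,"jaw":1}
  ]
}}

```text
time: 8.17
tcp_pos: [0.4694, -0.1527, 0.1041]
orientation: [0.003, 0.707, 0.707, 0.001]
ft_force: [0.6, -0.1, -1.4]
finger_gap: 0.462
gripper_force: 60.4
```

```bash
python3 look.py side s4.png 245 190 100 75 7
```

```text
8.2167 [ 0.46857843 -0.15216877  0.1026589 ] [290.04723134 220.54261023] [290.76033301 227.1082332 ]
```

View pics/s4.png

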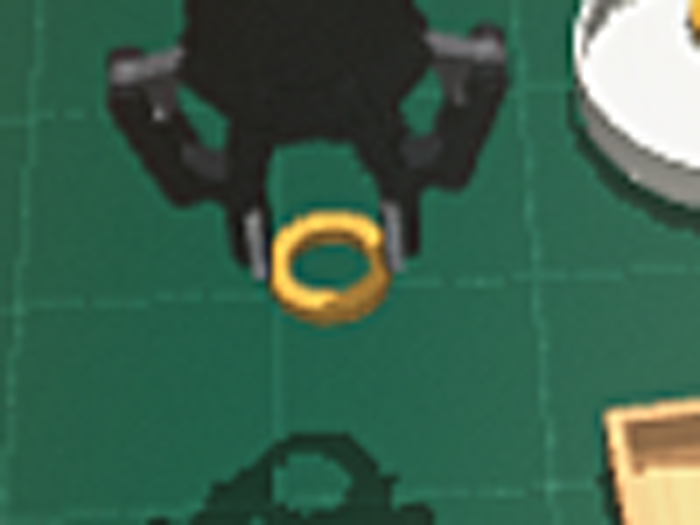

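The ring is held near the fingertips at crop (330,265), close to level.

{"op": "apply_moves", "data": {
  "increments": [
    {"rx":0,"ry":0,"rz":0,"x":0.022,"y":0.034,"z":0,"jaw":1},
    {"rx":0,"ry":0,"rz":0,"x":0.022,"y":0.034,"z":0,"jaw":1},
    {"rx":0,"ry":0,"rz":0,"x":0.022,"y":0.034,"z":0,"jaw":1},
    {"rx":0,"ry":0,"rz":0,"x":0.022,"y":0.034,"z":0,"jaw":1},
    {"rx":0,"ry":0,"rz":0,"x":0.022,"y":0.034,"z":0,"jaw":1},
    {"rx":0,"ry":0,"rz":0,"x":0.003,"y":0,"z":0,"jaw":1},
    {"rx":0,"ry":0,"rz":0,"x":0,"y":0,"z":0.03,"jaw":1},
    {"rx":0,"ry":0,"rz":0,"x":0,"y":0,"z":0.02,"jaw":1},
    {"rx":0,"ry":0,"rz":0,"x":0,"y":0,"z":0.012,"jaw":1},
    {"rx":0,"ry":0,"rz":0,"x":0,"y":0,"z":0,"jaw":1}
  ]
}}

```text
time: 9.05
tcp_pos: [0.6351, -0.039, 0.036]
orientation: [-0.002, 0.707, 0.707, -0.002]
ft_force: [-0.3, 0.7, -1.4]
finger_gap: 0.464
gripper_force: 122.9
```

{"op": "apply_moves", "data": {
  "increments": [
    {"rx":0,"ry":0,"rz":0,"x":0,"y":0,"z":0.002,"jaw":1},
    {"rx":0,"ry":0,"rz":0,"x":0,"y":0,"z":0,"jaw":1}
  ]
}}

```text
time: 9.22
tcp_pos: [0.6373, -0.0396, 0.037]
orientation: [-0.0, 0.707, 0.707, -0.0]
ft_force: [-0.3, -0.3, -0.6]
finger_gap: 0.467
gripper_force: 127.3
```

{"op": "apply_moves", "data": {
  "increments": [
    {"rx":0,"ry":0,"rz":0,"x":0,"y":0,"z":0,"jaw":-0.3},
    {"rx":0,"ry":0,"rz":0,"x":0,"y":0,"z":0,"jaw":-0.3},
    {"rx":0,"ry":0,"rz":0,"x":0,"y":0,"z":0,"jaw":-0.3},
    {"rx":0,"ry":0,"rz":0,"x":0,"y":0,"z":-0.025,"jaw":-0.3},
    {"rx":0,"ry":0,"rz":0,"x":0,"y":0,"z":-0.035,"jaw":-0.3},
    {"rx":0,"ry":0,"rz":0,"x":0.03,"y":-0.02,"z":0,"jaw":-0.3},
    {"rx":0,"ry":0,"rz":0,"x":0.03,"y":-0.02,"z":0,"jaw":-0.3},
    {"rx":0,"ry":0,"rz":0,"x":0.03,"y":-0.02,"z":0,"jaw":-0.3},
    {"rx":0,"ry":0,"rz":0,"x":0.03,"y":-0.02,"z":0,"jaw":-0.3}
  ]
}}

```text
time: 9.97
tcp_pos: [0.5568, 0.082, 0.0981]
orientation: [0.0, 0.707, 0.707, 0.001]
ft_force: [-0.3, 1.1, 0.4]
finger_gap: 0.651
gripper_force: 0.0
```

```bash
python3 look.py side s5.png 315 165 80 70 8
```

```text
10.0167 [0.55100815 0.09116963 0.09686594] [318.255629   155.82304178] [318.48019877 162.39637001]
```

View pics/s5.png

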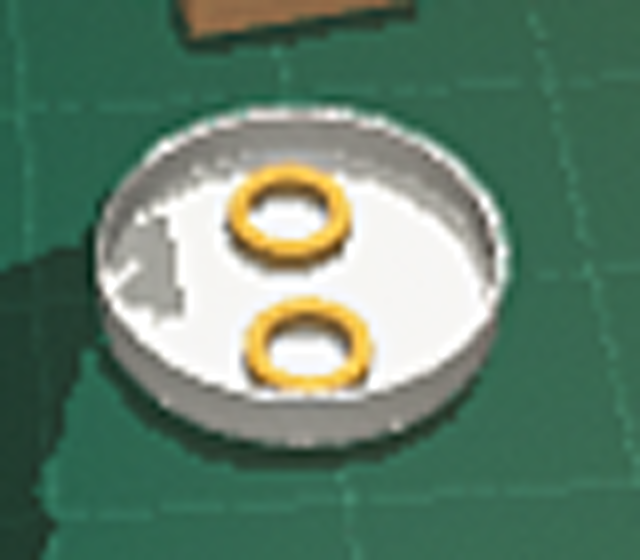

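Both rings lie flat and apart in the tin, at crop (290,215) and (308,350). Next is loop_a.

{"op": "apply_moves", "data": {
  "increments": [
    {"rx":0,"ry":0,"rz":0,"x":0.03,"y":-0.028,"z":0,"jaw":-0.55},
    {"rx":0,"ry":0,"rz":0,"x":0.03,"y":-0.028,"z":0,"jaw":-0.55},
    {"rx":0,"ry":0,"rz":0,"x":0.004,"y":-0.016,"z":0.02,"jaw":-0.55},
    {"rx":0,"ry":0,"rz":-0.035,"x":0,"y":0,"z":0.005,"jaw":-0.55},
    {"rx":0,"ry":0,"rz":0,"x":0,"y":0,"z":0,"jaw":-0.55},
    {"rx":0,"ry":0,"rz":0,"x":0,"y":0,"z":0,"jaw":-0.55}
  ]
}}

```text
time: 10.52
tcp_pos: [0.4863, 0.1446, 0.0727]
orientation: [0.0, 0.695, 0.719, 0.0]
ft_force: [0.1, -0.3, 0.1]
finger_gap: 0.774
gripper_force: 0.0
```

```bash
python3 look.py side s6.png 245 125 100 75 7
```

```text
10.5667 [0.48686232 0.14430119 0.0729793 ] [295.93008384 151.41306735] [296.44388868 157.78933514]
```

View pics/s6.png

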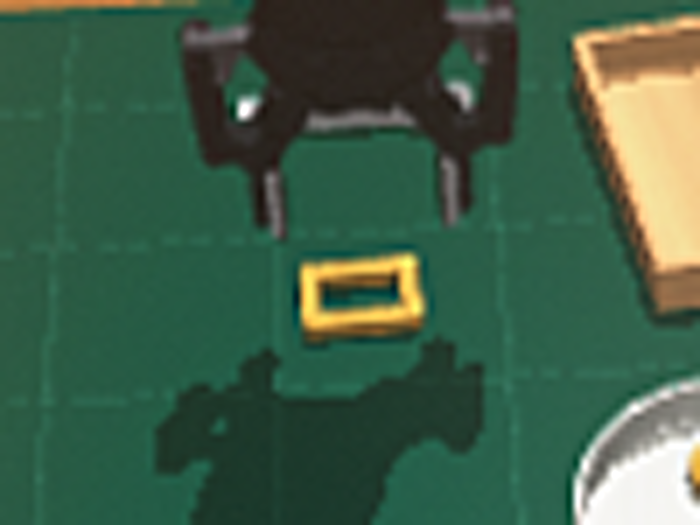

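Loop_a is at crop (362,297), and the fingertips at (277,235) and (455,222). I need about -4 mm in X and +5 mm in Y.

{"op": "apply_moves", "data": {
  "increments": [
    {"rx":0,"ry":0,"rz":0,"x":0.0055,"y":-0.0035,"z":0.02,"jaw":-0.55},
    {"rx":0,"ry":0,"rz":0,"x":0,"y":0,"z":0.015,"jaw":-0.55},
    {"rx":0,"ry":0,"rz":0,"x":0,"y":0,"z":0.008,"jaw":-0.55},
    {"rx":0,"ry":0,"rz":0,"x":0,"y":0,"z":0,"jaw":-0.55},
    {"rx":0,"ry":0,"rz":0,"x":0,"y":0,"z":0,"jaw":-0.55}
  ]
}}

```text
time: 10.98
tcp_pos: [0.4826, 0.1494, 0.0295]
orientation: [0.0, 0.695, 0.719, 0.0]
ft_force: [0.1, -0.8, -1.0]
finger_gap: 0.772
gripper_force: 0.0
```

{"op": "apply_moves", "data": {
  "increments": [
    {"rx":0,"ry":0,"rz":0,"x":0,"y":0,"z":0,"jaw":1},
    {"rx":0,"ry":0,"rz":0,"x":0,"y":0,"z":0,"jaw":1},
    {"rx":0,"ry":0,"rz":0,"x":0,"y":0,"z":0,"jaw":1},
    {"rx":0,"ry":0,"rz":0,"x":0,"y":0,"z":0,"jaw":1},
    {"rx":0,"ry":0,"rz":0,"x":0,"y":0,"z":0,"jaw":1}
  ]
}}

```text
time: 11.4
tcp_pos: [0.4826, 0.1499, 0.0309]
orientation: [0.001, 0.695, 0.719, 0.001]
ft_force: [-1.0, -1.9, 8.3]
finger_gap: 0.558
gripper_force: 60.3
```

{"op": "apply_moves", "data": {
  "increments": [
    {"rx":0,"ry":0,"rz":0,"x":0,"y":0,"z":-0.015,"jaw":1},
    {"rx":0,"ry":0,"rz":0,"x":0,"y":0,"z":-0.035,"jaw":1},
    {"rx":0,"ry":0,"rz":0,"x":-0.02,"y":0.004,"z":-0.03,"jaw":1},
    {"rx":0,"ry":0,"rz":0,"x":-0.038,"y":0.014,"z":0,"jaw":1},
    {"rx":0,"ry":0,"rz":0,"x":-0.038,"y":0.014,"z":0,"jaw":1},
    {"rx":0,"ry":0,"rz":0,"x":-0.038,"y":0.014,"z":0,"jaw":1},
    {"rx":0,"ry":0,"rz":0,"x":-0.038,"y":0.014,"z":0,"jaw":1},
    {"rx":0,"ry":0,"rz":0,"x":-0.038,"y":0.014,"z":0,"jaw":1},
    {"rx":0,"ry":0,"rz":0,"x":-0.038,"y":0.014,"z":0,"jaw":1},
    {"rx":0,"ry":0,"rz":0,"x":-0.038,"y":0.014,"z":0,"jaw":1}
  ]
}}

```text
time: 12.23
tcp_pos: [0.5942, -0.1341, 0.1102]
orientation: [0.0, 0.695, 0.719, 0.0]
ft_force: [1.3, 0.3, -0.9]
finger_gap: 0.555
gripper_force: 61.7
```

{"op": "apply_moves", "data": {
  "increments": [
    {"rx":0,"ry":0,"rz":0,"x":-0.038,"y":0.014,"z":0,"jaw":1},
    {"rx":0,"ry":0,"rz":0,"x":-0.038,"y":0.014,"z":0,"jaw":1},
    {"rx":0,"ry":0,"rz":0,"x":-0.013,"y":0.013,"z":0,"jaw":1},
    {"rx":0,"ry":0,"rz":-0.04,"x":0,"y":0,"z":0,"jaw":1},
    {"rx":0,"ry":0,"rz":0,"x":0,"y":0,"z":0.02,"jaw":1},
    {"rx":0,"ry":0,"rz":0,"x":0,"y":0,"z":0,"jaw":1},
    {"rx":0,"ry":0,"rz":0,"x":0,"y":0,"z":0,"jaw":1}
  ]
}}

```text
time: 12.82
tcp_pos: [0.6367, -0.2189, 0.0888]
orientation: [-0.001, 0.68, 0.733, -0.0]
ft_force: [-0.4, 0.2, -1.1]
finger_gap: 0.56
gripper_force: 62.0
```

```bash
python3 look.py side s7.png 310 210 120 90 6; python3 - <<'E'
from rig import bot
from h import *
c=bot.read_camera('side')
for y in (-.065,.065):
  for x in (-.065,.065):
    t=np.radians(4.3); print((pix(c,[.6404+x*np.cos(t)-y*np.sin(t),-.2523+x*np.sin(t)+y*np.cos(t),.025])-[310,210]+.5)*6)
E
```

```text
12.8667 [ 0.63745692 -0.2191868   0.08959769] [361.5009543  241.21072272] [361.05278509 247.63217939]
[190.44779155 511.32276136]
[518.30142443 468.97122079]
[139.83942874 245.13792231]
[442.31633414 208.50964963]
```

View pics/s7.png

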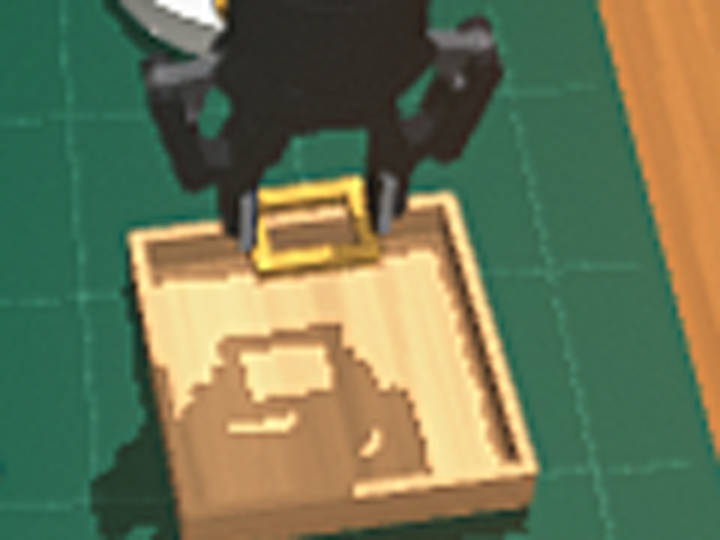

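The loop is held square at crop (318,225). The predicted inner rim corners of the tray match the picture, so I'll lower it.

{"op": "apply_moves", "data": {
  "increments": [
    {"rx":0,"ry":0,"rz":0,"x":0,"y":0,"z":0.025,"jaw":1},
    {"rx":0,"ry":0,"rz":0,"x":0,"y":0,"z":0.018,"jaw":1},
    {"rx":0,"ry":0,"rz":0,"x":0,"y":0,"z":0.007,"jaw":1},
    {"rx":0,"ry":0,"rz":0,"x":0,"y":0,"z":0.002,"jaw":1},
    {"rx":0,"ry":0,"rz":0,"x":0,"y":0,"z":0.001,"jaw":1},
    {"rx":0,"ry":0,"rz":0,"x":0,"y":0,"z":0,"jaw":1}
  ]
}}

```text
time: 13.42
tcp_pos: [0.6385, -0.2199, 0.0374]
orientation: [0.001, 0.68, 0.733, 0.0]
ft_force: [0.0, 0.3, -0.9]
finger_gap: 0.551
gripper_force: 62.0
```

{"op": "apply_moves", "data": {
  "increments": [
    {"rx":0,"ry":0,"rz":0,"x":0,"y":0,"z":0,"jaw":-0.5},
    {"rx":0,"ry":0,"rz":0,"x":0,"y":0,"z":0,"jaw":-0.5},
    {"rx":0,"ry":0,"rz":0,"x":0,"y":0,"z":0,"jaw":-0.5},
    {"rx":0,"ry":0,"rz":0,"x":0,"y":0,"z":-0.025,"jaw":-0.5},
    {"rx":0,"ry":0,"rz":0,"x":0,"y":0,"z":-0.035,"jaw":-0.5},
    {"rx":0,"ry":0,"rz":0,"x":0,"y":0,"z":0,"jaw":-0.5}
  ]
}}

```text
time: 13.92
tcp_pos: [0.6414, -0.2219, 0.1029]
orientation: [0.005, 0.68, 0.733, 0.002]
ft_force: [1.2, -1.4, 0.5]
finger_gap: 0.757
gripper_force: 0.0
```

{"op": "apply_moves", "data": {
  "increments": [
    {"rx":0,"ry":0,"rz":0,"x":-0.0108,"y":-0.0337,"z":0,"jaw":-0.55},
    {"rx":0,"ry":0,"rz":0,"x":-0.0108,"y":-0.0337,"z":0,"jaw":-0.55},
    {"rx":0,"ry":0,"rz":0,"x":-0.0108,"y":-0.0337,"z":0,"jaw":-0.55},
    {"rx":0,"ry":0,"rz":0,"x":-0.0108,"y":-0.0337,"z":0,"jaw":-0.55},
    {"rx":0,"ry":0,"rz":0,"x":-0.0108,"y":-0.0337,"z":0,"jaw":-0.55},
    {"rx":0,"ry":0,"rz":-0.114,"x":0,"y":0,"z":0,"jaw":-0.55},
    {"rx":0,"ry":0,"rz":-0.114,"x":0,"y":0,"z":0,"jaw":-0.55},
    {"rx":0,"ry":0,"rz":-0.114,"x":0,"y":0,"z":0.01,"jaw":-0.55},
    {"rx":0,"ry":0,"rz":-0.114,"x":0,"y":0,"z":0.015,"jaw":-0.55},
    {"rx":0,"ry":0,"rz":0,"x":0,"y":0,"z":0,"jaw":-0.55}
  ]
}}

```text
time: 14.75
tcp_pos: [0.473, -0.2857, 0.0702]
orientation: [-0.001, 0.496, 0.868, 0.0]
ft_force: [0.5, 0.6, -0.3]
finger_gap: 0.775
gripper_force: 0.0
```

{"op": "apply_moves", "data": {
  "increments": [
    {"rx":0,"ry":0,"rz":0,"x":0,"y":0,"z":0,"jaw":-0.55},
    {"rx":0,"ry":0,"rz":0,"x":0,"y":0,"z":0,"jaw":-0.55}
  ]
}}

```text
time: 14.92
tcp_pos: [0.474, -0.2864, 0.0719]
orientation: [0.0, 0.498, 0.867, -0.0]
ft_force: [0.2, 0.4, 0.1]
finger_gap: 0.777
gripper_force: 0.0
```

```bash
python3 look.py side s8.png 240 230 160 100 5
```

```text
14.9667 [ 0.47418842 -0.2864208   0.07204757] [294.01362334 273.17063375] [294.70716394 279.27970123]
```

View pics/s8.png

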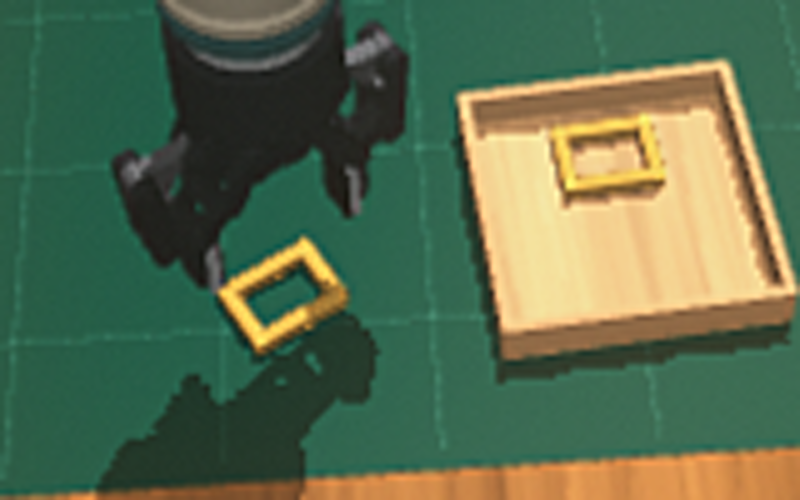

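Loop_a lies flat in the tray. Loop_b is at crop (283,295), centred under the fingers. I'll check its angle from its edges.

```bash
python3 - <<'E'
from rig import bot
from h import *
c=bot.read_camera('side')
P=lambda u,v,z=.01: world(c,(240+u/5-.4,230+v/5-.4),z)[:2]
k=[P(220,290),P(306,238),P(348,290),P(262,342)]
for a,b in ((0,1),(3,2),(3,0),(2,1)): d=k[b]-k[a]; print(np.linalg.norm(d),np.degrees(np.arctan2(d[1],d[0])))
print(np.mean(k,0))
E
```

```text
0.049759217209610934 32.303754335604125
0.04881837088818899 31.549286058560824
0.035929752656094875 123.43195846474923
0.03656637908626234 121.93140025751235
[ 0.4759976  -0.28528442]
```

{"op": "apply_moves", "data": {
  "increments": [
    {"rx":0,"ry":0,"rz":-0.015,"x":0,"y":0.001,"z":0.02,"jaw":-0.55},
    {"rx":0,"ry":0,"rz":0,"x":0,"y":0,"z":0.015,"jaw":-0.55},
    {"rx":0,"ry":0,"rz":0,"x":0,"y":0,"z":0.007,"jaw":-0.55},
    {"rx":0,"ry":0,"rz":0,"x":0,"y":0,"z":0,"jaw":-0.55},
    {"rx":0,"ry":0,"rz":0,"x":0,"y":0,"z":0,"jaw":-0.55}
  ]
}}

```text
time: 15.43
tcp_pos: [0.4747, -0.2856, 0.0295]
orientation: [-0.0, 0.491, 0.871, -0.0]
ft_force: [0.5, 1.0, -0.8]
finger_gap: 0.772
gripper_force: 0.0
```

{"op": "apply_moves", "data": {
  "increments": [
    {"rx":0,"ry":0,"rz":0,"x":0,"y":0,"z":0,"jaw":1},
    {"rx":0,"ry":0,"rz":0,"x":0,"y":0,"z":0,"jaw":1},
    {"rx":0,"ry":0,"rz":0,"x":0,"y":0,"z":0,"jaw":1},
    {"rx":0,"ry":0,"rz":0,"x":0,"y":0,"z":0,"jaw":1},
    {"rx":0,"ry":0,"rz":0,"x":0,"y":0,"z":0,"jaw":1}
  ]
}}

```text
time: 15.85
tcp_pos: [0.4751, -0.286, 0.031]
orientation: [0.001, 0.49, 0.871, 0.0]
ft_force: [-0.7, 0.6, 6.7]
finger_gap: 0.556
gripper_force: 60.5
```

{"op": "apply_moves", "data": {
  "increments": [
    {"rx":0,"ry":0,"rz":0,"x":0,"y":0,"z":-0.015,"jaw":1},
    {"rx":0,"ry":0,"rz":0,"x":0,"y":0,"z":-0.03,"jaw":1},
    {"rx":0,"ry":0,"rz":0.12,"x":0,"y":0,"z":-0.015,"jaw":1},
    {"rx":0,"ry":0,"rz":0.12,"x":0,"y":0,"z":0,"jaw":1},
    {"rx":0,"ry":0,"rz":0.12,"x":0,"y":0,"z":0,"jaw":1},
    {"rx":0,"ry":0,"rz":0.11,"x":0,"y":0,"z":0,"jaw":1},
    {"rx":0,"ry":0,"rz":0,"x":0,"y":0,"z":0,"jaw":1}
  ]
}}

```text
time: 16.43
tcp_pos: [0.4751, -0.2854, 0.0902]
orientation: [0.001, 0.681, 0.733, 0.0]
ft_force: [-1.4, -0.6, -0.9]
finger_gap: 0.556
gripper_force: 61.7
```

{"op": "apply_moves", "data": {
  "increments": [
    {"rx":0,"ry":0,"rz":0,"x":-0.0023,"y":0.0335,"z":0,"jaw":1},
    {"rx":0,"ry":0,"rz":0,"x":-0.0023,"y":0.0335,"z":0,"jaw":1},
    {"rx":0,"ry":0,"rz":0,"x":-0.0023,"y":0.0335,"z":0,"jaw":1},
    {"rx":0,"ry":0,"rz":0,"x":-0.0023,"y":0.0335,"z":0,"jaw":1},
    {"rx":0,"ry":0,"rz":0,"x":-0.0023,"y":0.0335,"z":0,"jaw":1},
    {"rx":0,"ry":0,"rz":0,"x":0,"y":0,"z":0,"jaw":1},
    {"rx":0,"ry":0,"rz":0,"x":0,"y":0,"z":0,"jaw":1}
  ]
}}

```text
time: 17.02
tcp_pos: [0.6444, -0.2832, 0.0891]
orientation: [0.0, 0.678, 0.735, 0.0]
ft_force: [-1.6, -0.6, -1.1]
finger_gap: 0.555
gripper_force: 61.8
```

{"op": "apply_moves", "data": {
  "increments": [
    {"rx":0,"ry":0,"rz":0,"x":0,"y":0,"z":0.025,"jaw":1},
    {"rx":0,"ry":0,"rz":0,"x":0,"y":0,"z":0.018,"jaw":1},
    {"rx":0,"ry":0,"rz":0,"x":0,"y":0,"z":0.007,"jaw":1},
    {"rx":0,"ry":0,"rz":0,"x":0,"y":0,"z":0.002,"jaw":1},
    {"rx":0,"ry":0,"rz":0,"x":0,"y":0,"z":0,"jaw":1},
    {"rx":0,"ry":0,"rz":0,"x":0,"y":0,"z":0,"jaw":1}
  ]
}}

```text
time: 17.52
tcp_pos: [0.6427, -0.2849, 0.0383]
orientation: [0.001, 0.68, 0.733, 0.0]
ft_force: [-0.3, -0.1, -0.8]
finger_gap: 0.554
gripper_force: 61.9
```

{"op": "apply_moves", "data": {
  "increments": [
    {"rx":0,"ry":0,"rz":0,"x":0,"y":0,"z":0,"jaw":-0.5},
    {"rx":0,"ry":0,"rz":0,"x":0,"y":0,"z":0,"jaw":-0.5},
    {"rx":0,"ry":0,"rz":0,"x":0,"y":0,"z":0,"jaw":-0.5},
    {"rx":0,"ry":0,"rz":0,"x":0,"y":0,"z":-0.025,"jaw":-0.5},
    {"rx":0,"ry":0,"rz":0,"x":0,"y":0,"z":-0.035,"jaw":-0.5},
    {"rx":0,"ry":0,"rz":0,"x":0,"y":0,"z":0,"jaw":-0.5}
  ]
}}

```text
time: 18.02
tcp_pos: [0.646, -0.2868, 0.1042]
orientation: [0.005, 0.68, 0.733, 0.001]
ft_force: [1.3, -1.9, 0.6]
finger_gap: 0.747
gripper_force: 0.0
```

{"op": "apply_moves", "data": {
  "increments": [
    {"rx":0,"ry":0,"rz":0,"x":0.0382,"y":-0.0083,"z":0,"jaw":0},
    {"rx":0,"ry":0,"rz":0,"x":0.0382,"y":-0.0083,"z":0,"jaw":0},
    {"rx":0,"ry":0,"rz":0,"x":0.0382,"y":-0.0083,"z":0,"jaw":0},
    {"rx":0,"ry":0,"rz":0,"x":0.0382,"y":-0.0083,"z":0,"jaw":0},
    {"rx":0,"ry":0,"rz":0,"x":0.0382,"y":-0.0083,"z":0,"jaw":0},
    {"rx":0,"ry":0,"rz":0,"x":0.0382,"y":-0.0083,"z":0,"jaw":0},
    {"rx":0,"ry":0,"rz":0,"x":0.0382,"y":-0.0083,"z":0,"jaw":0},
    {"rx":0,"ry":0,"rz":0,"x":0.0382,"y":-0.0083,"z":0,"jaw":0},
    {"rx":0,"ry":0,"rz":0,"x":0.0382,"y":-0.0083,"z":0,"jaw":0},
    {"rx":0,"ry":0,"rz":0,"x":0.0382,"y":-0.0083,"z":0,"jaw":0}
  ]
}}

```text
time: 18.85
tcp_pos: [0.5306, 0.0921, 0.0979]
orientation: [0.0, 0.68, 0.733, 0.001]
ft_force: [1.2, -0.1, 0.3]
finger_gap: 0.501
gripper_force: 0.0
```

{"op": "apply_moves", "data": {
  "increments": [
    {"rx":0,"ry":0,"rz":0,"x":0.0382,"y":-0.0083,"z":0,"jaw":0},
    {"rx":0,"ry":0,"rz":0,"x":0.0382,"y":-0.0083,"z":0,"jaw":0},
    {"rx":0,"ry":0,"rz":0,"x":0.0382,"y":-0.0083,"z":0,"jaw":0},
    {"rx":0,"ry":0,"rz":0,"x":0.0382,"y":-0.0083,"z":0,"jaw":0},
    {"rx":0,"ry":0,"rz":0,"x":0.0382,"y":-0.0083,"z":0,"jaw":0},
    {"rx":0,"ry":0,"rz":-0.118,"x":0,"y":0,"z":0,"jaw":0},
    {"rx":0,"ry":0,"rz":-0.118,"x":0,"y":0,"z":0,"jaw":0},
    {"rx":0,"ry":0,"rz":-0.118,"x":0,"y":0,"z":0,"jaw":0},
    {"rx":0,"ry":0,"rz":-0.118,"x":0,"y":0,"z":0,"jaw":0},
    {"rx":0,"ry":0,"rz":-0.118,"x":0,"y":0,"z":0,"jaw":0}
  ]
}}

```text
time: 19.68
tcp_pos: [0.4753, 0.2781, 0.0978]
orientation: [0.0, 0.434, 0.901, 0.001]
ft_force: [-0.2, -0.1, -1.1]
finger_gap: 0.502
gripper_force: 0.0
```

{"op": "apply_moves", "data": {
  "increments": [
    {"rx":0,"ry":0,"rz":-0.118,"x":0,"y":0,"z":0,"jaw":0},
    {"rx":0,"ry":0,"rz":-0.118,"x":0,"y":0,"z":0,"jaw":0},
    {"rx":0,"ry":0,"rz":-0.118,"x":0,"y":0,"z":0,"jaw":0},
    {"rx":0,"ry":0,"rz":-0.118,"x":0,"y":0,"z":0,"jaw":0},
    {"rx":0,"ry":0,"rz":-0.118,"x":0,"y":0,"z":0,"jaw":0},
    {"rx":0,"ry":0,"rz":-0.118,"x":0,"y":0,"z":0,"jaw":0},
    {"rx":0,"ry":0,"rz":-0.118,"x":0,"y":0,"z":0,"jaw":0},
    {"rx":0,"ry":0,"rz":-0.118,"x":0,"y":0,"z":0.02,"jaw":0},
    {"rx":0,"ry":0,"rz":0,"x":0,"y":0,"z":0,"jaw":0},
    {"rx":0,"ry":0,"rz":0,"x":0,"y":0,"z":0,"jaw":0}
  ]
}}

```text
time: 20.52
tcp_pos: [0.4747, 0.2772, 0.0771]
orientation: [-0.001, -0.018, 1.0, -0.0]
ft_force: [0.4, -0.8, 1.4]
finger_gap: 0.501
gripper_force: 0.0
```

```bash
python3 look.py side s9.png 250 100 130 90 6
```

```text
20.5667 [0.47506516 0.27740814 0.07761775] [291.31557997 123.30579321] [291.8553209  129.63886562]
```

View pics/s9.png

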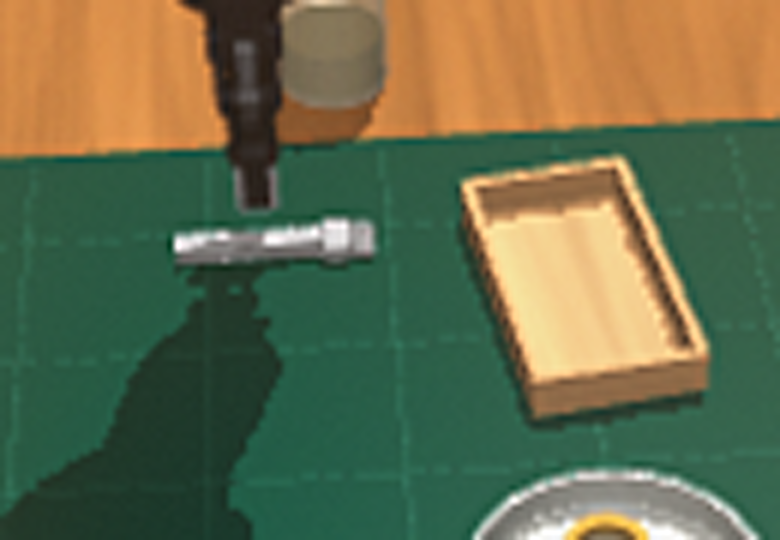

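The iron runs from crop (176,242) at the tail to (373,238) at the teeth, with the fingers above (257,205). The tray rim corners are at (463,183), (625,157), (707,350) and (530,383).

```bash
python3 - <<'E'
from rig import bot
from h import *
c=bot.read_camera('side')
P=lambda u,v,z: world(c,(250+u/6-.42,100+v/6-.42),z)[:2]
t=P(176,242,.012);h=P(373,236,.010);d=h-t
print(t,h,np.linalg.norm(d),np.degrees(np.arctan2(d[1],d[0])),'origin',t+d*50/108, bot.sense()['tcp_pos'])
k=[P(*q,.025) for q in [(463,183),(625,157),(707,350),(530,383)]]
print(np.array(k),np.mean(k,0)); e=k[0]-k[3]; print(np.linalg.norm(e),np.degrees(np.arctan2(e[1],e[0])))
E
```

```text
[0.42994691 0.27958635] [0.53742691 0.27819002] 0.10748906747164108 -0.7443211626182391 origin [0.47970617 0.2789399 ] [0.47529661 0.27766469 0.07788512]
[[0.58849122 0.30143137]
 [0.67952999 0.31709095]
 [0.7036372  0.15226226]
 [0.61128477 0.13447667]] [0.64573579 0.22631531]
0.16850346581029352 97.77426422441158
```

{"op": "apply_moves", "data": {
  "increments": [
    {"rx":0,"ry":0,"rz":0,"x":-0.003,"y":0.0012,"z":0,"jaw":0.4},
    {"rx":0,"ry":0,"rz":0,"x":0,"y":0,"z":0.02,"jaw":0.4},
    {"rx":0,"ry":0,"rz":0,"x":0,"y":0,"z":0.014,"jaw":0.4},
    {"rx":0,"ry":0,"rz":0,"x":0,"y":0,"z":0.006,"jaw":0.4},
    {"rx":0,"ry":0,"rz":0,"x":0,"y":0,"z":0,"jaw":0.4},
    {"rx":0,"ry":0,"rz":0,"x":0,"y":0,"z":0,"jaw":0.4}
  ]
}}

```text
time: 21.12
tcp_pos: [0.4781, 0.2791, 0.0376]
orientation: [0.0, -0.019, 1.0, -0.0]
ft_force: [-0.3, -0.4, 0.3]
finger_gap: 0.297
gripper_force: 0.0
```

{"op": "apply_moves", "data": {
  "increments": [
    {"rx":0,"ry":0,"rz":0,"x":0,"y":0,"z":0.002,"jaw":0.4},
    {"rx":0,"ry":0,"rz":0,"x":0,"y":0,"z":0,"jaw":0.4}
  ]
}}

```text
time: 21.28
tcp_pos: [0.4783, 0.2792, 0.0359]
orientation: [0.001, -0.019, 1.0, 0.0]
ft_force: [-0.1, -0.2, -0.5]
finger_gap: 0.302
gripper_force: 0.0
```

{"op": "apply_moves", "data": {
  "increments": [
    {"rx":0,"ry":0,"rz":0,"x":0,"y":0,"z":0.002,"jaw":0.4},
    {"rx":0,"ry":0,"rz":0,"x":0,"y":0,"z":0,"jaw":0.4}
  ]
}}

```text
time: 21.45
tcp_pos: [0.478, 0.279, 0.0335]
orientation: [0.0, -0.02, 1.0, 0.0]
ft_force: [-1.1, -0.4, -0.1]
finger_gap: 0.3
gripper_force: 0.0
```

{"op": "apply_moves", "data": {
  "increments": [
    {"rx":0,"ry":0,"rz":0,"x":0,"y":0,"z":0.001,"jaw":0.4},
    {"rx":0,"ry":0,"rz":0,"x":0,"y":0,"z":0,"jaw":1},
    {"rx":0,"ry":0,"rz":0,"x":0,"y":0,"z":0,"jaw":1},
    {"rx":0,"ry":0,"rz":0,"x":0,"y":0,"z":0,"jaw":1},
    {"rx":0,"ry":0,"rz":0,"x":0,"y":0,"z":0,"jaw":1},
    {"rx":0,"ry":0,"rz":0,"x":0,"y":0,"z":0,"jaw":1}
  ]
}}

```text
time: 21.95
tcp_pos: [0.4779, 0.2791, 0.0325]
orientation: [0.0, -0.02, 1.0, 0.0]
ft_force: [-0.4, -0.1, 4.9]
finger_gap: 0.108
gripper_force: 58.9
```

{"op": "apply_moves", "data": {
  "increments": [
    {"rx":0,"ry":0,"rz":0,"x":0,"y":0,"z":-0.01,"jaw":1},
    {"rx":0,"ry":0,"rz":0,"x":0,"y":0,"z":-0.02,"jaw":1},
    {"rx":0,"ry":0,"rz":0,"x":0,"y":0,"z":-0.03,"jaw":1},
    {"rx":0,"ry":0,"rz":0,"x":0,"y":0,"z":0,"jaw":1},
    {"rx":0,"ry":0,"rz":0,"x":0,"y":0,"z":0,"jaw":1}
  ]
}}

```text
time: 22.37
tcp_pos: [0.4789, 0.2795, 0.094]
orientation: [0.002, -0.02, 1.0, 0.001]
ft_force: [1.0, -0.3, -1.4]
finger_gap: 0.112
gripper_force: 58.8
```

```bash
python3 look.py side s10.png 250 90 130 90 6
```

```text
22.4167 [0.47796932 0.27902575 0.09286925] [291.8969321  119.00761918] [292.43304014 125.43823346]
```

View pics/s10.png

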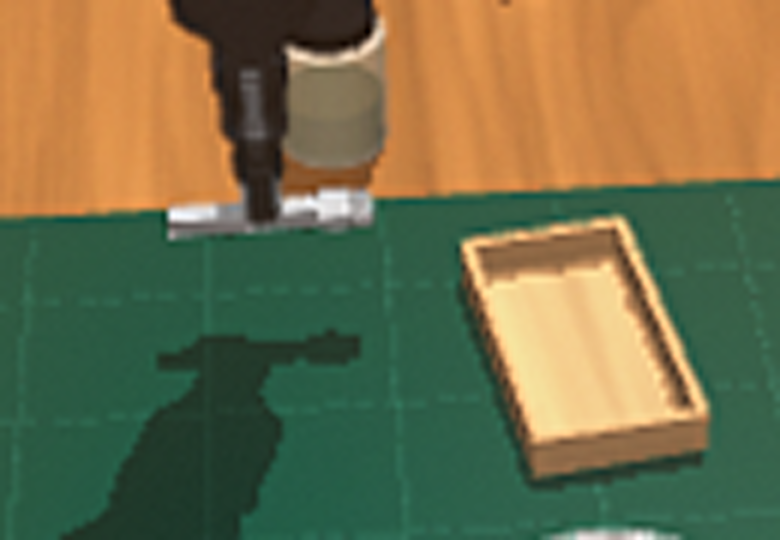

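The iron is held level at crop (270,212), clear of the jar.

{"op": "apply_moves", "data": {
  "increments": [
    {"rx":0,"ry":0,"rz":0,"x":-0.0327,"y":-0.0112,"z":0,"jaw":1},
    {"rx":0,"ry":0,"rz":0,"x":-0.0327,"y":-0.0112,"z":0,"jaw":1},
    {"rx":0,"ry":0,"rz":0,"x":-0.0327,"y":-0.0112,"z":0,"jaw":1},
    {"rx":0,"ry":0,"rz":0,"x":-0.0327,"y":-0.0112,"z":0,"jaw":1},
    {"rx":0,"ry":0,"rz":0,"x":-0.0327,"y":-0.0112,"z":0,"jaw":1},
    {"rx":0,"ry":0,"rz":0.1214,"x":0,"y":0,"z":0,"jaw":1},
    {"rx":0,"ry":0,"rz":0.1214,"x":0,"y":0,"z":0,"jaw":1},
    {"rx":0,"ry":0,"rz":0.1214,"x":0,"y":0,"z":0,"jaw":1},
    {"rx":0,"ry":0,"rz":0.1214,"x":0,"y":0,"z":0,"jaw":1},
    {"rx":0,"ry":0,"rz":0.1214,"x":0,"y":0,"z":0,"jaw":1}
  ]
}}

```text
time: 23.25
tcp_pos: [0.6422, 0.2289, 0.0903]
orientation: [-0.001, 0.283, 0.959, -0.001]
ft_force: [0.1, 0.5, -1.3]
finger_gap: 0.109
gripper_force: 58.8
```

{"op": "apply_moves", "data": {
  "increments": [
    {"rx":0,"ry":0,"rz":0.1214,"x":0,"y":0,"z":0,"jaw":1},
    {"rx":0,"ry":0,"rz":0.1214,"x":0,"y":0,"z":0,"jaw":1},
    {"rx":0,"ry":0,"rz":0.1214,"x":0,"y":0,"z":0,"jaw":1},
    {"rx":0,"ry":0,"rz":0.1214,"x":0,"y":0,"z":0,"jaw":1},
    {"rx":0,"ry":0,"rz":0.1214,"x":0,"y":0,"z":0,"jaw":1},
    {"rx":0,"ry":0,"rz":0.1214,"x":0,"y":0,"z":0,"jaw":1},
    {"rx":0,"ry":0,"rz":0.1214,"x":0,"y":0,"z":0,"jaw":1},
    {"rx":0,"ry":0,"rz":0,"x":0,"y":0,"z":0,"jaw":1},
    {"rx":0,"ry":0,"rz":0,"x":0,"y":0,"z":0,"jaw":1}
  ]
}}

```text
time: 24.0
tcp_pos: [0.6424, 0.2293, 0.0908]
orientation: [-0.0, 0.65, 0.76, -0.001]
ft_force: [1.5, -0.4, -1.0]
finger_gap: 0.111
gripper_force: 58.8
```

{"op": "apply_moves", "data": {
  "increments": [
    {"rx":0,"ry":0,"rz":0,"x":0,"y":0,"z":0.025,"jaw":1},
    {"rx":0,"ry":0,"rz":0,"x":0,"y":0,"z":0.018,"jaw":1},
    {"rx":0,"ry":0,"rz":0,"x":0,"y":0,"z":0.007,"jaw":1},
    {"rx":0,"ry":0,"rz":0,"x":0,"y":0,"z":0.002,"jaw":1},
    {"rx":0,"ry":0,"rz":0,"x":0,"y":0,"z":0.001,"jaw":1},
    {"rx":0,"ry":0,"rz":0,"x":0,"y":0,"z":0,"jaw":1}
  ]
}}

```text
time: 24.5
tcp_pos: [0.644, 0.2293, 0.0399]
orientation: [0.0, 0.651, 0.759, 0.0]
ft_force: [0.3, -0.1, -0.6]
finger_gap: 0.106
gripper_force: 58.8
```

{"op": "apply_moves", "data": {
  "increments": [
    {"rx":0,"ry":0,"rz":0,"x":0,"y":0,"z":0,"jaw":0.4},
    {"rx":0,"ry":0,"rz":0,"x":0,"y":0,"z":0,"jaw":0.4},
    {"rx":0,"ry":0,"rz":0,"x":0,"y":0,"z":0,"jaw":0.4},
    {"rx":0,"ry":0,"rz":0,"x":0,"y":0,"z":-0.025,"jaw":0.4},
    {"rx":0,"ry":0,"rz":0,"x":0,"y":0,"z":-0.04,"jaw":0.4},
    {"rx":0,"ry":0,"rz":0,"x":0,"y":0,"z":-0.04,"jaw":0.4},
    {"rx":0,"ry":0,"rz":0,"x":0,"y":-0.04,"z":-0.005,"jaw":0.4},
    {"rx":0,"ry":0,"rz":0,"x":0,"y":-0.04,"z":-0.005,"jaw":0.4},
    {"rx":0,"ry":0,"rz":0,"x":0,"y":-0.04,"z":-0.005,"jaw":0.4},
    {"rx":0,"ry":0,"rz":0,"x":0,"y":-0.03,"z":0,"jaw":0.4}
  ]
}}

```text
time: 25.33
tcp_pos: [0.4923, 0.2062, 0.1607]
orientation: [-0.001, 0.651, 0.759, 0.0]
ft_force: [0.9, 0.2, -0.8]
finger_gap: 0.302
gripper_force: 0.0
```

{"op": "apply_moves", "data": {
  "increments": [
    {"rx":0,"ry":0,"rz":0,"x":0,"y":0,"z":0,"jaw":0.4},
    {"rx":0,"ry":0,"rz":0,"x":0,"y":0,"z":0,"jaw":0.4},
    {"rx":0,"ry":0,"rz":0,"x":0,"y":0,"z":0,"jaw":0.4}
  ]
}}

```text
time: 25.58
tcp_pos: [0.4965, 0.207, 0.1601]
orientation: [0.001, 0.651, 0.759, 0.001]
ft_force: [0.5, 0.5, 0.6]
finger_gap: 0.304
gripper_force: 0.0
```

```bash
python3 look.py side s11.png 220 80 200 240 2.5
```

```text
25.6333 [0.49687234 0.20693162 0.15988673] [297.10528044 114.60134556] [297.61039255 121.56534494]
```

View pics/s11.png

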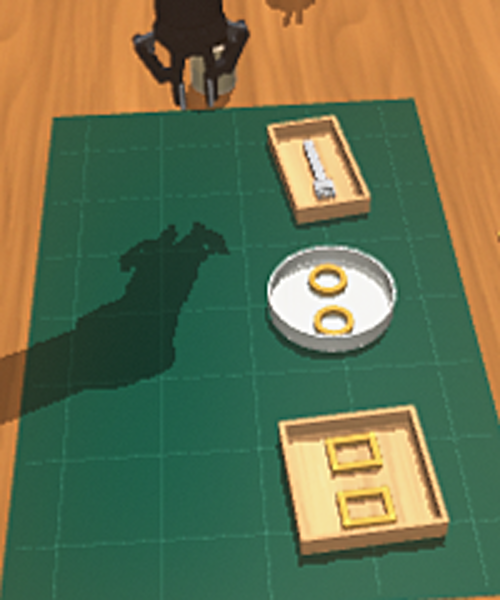

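All five pieces lie flat and apart: the iron at (318,168), the rings at (328,279) and (334,321), and the loops at (355,452) and (367,507). The gripper is clear of everything.

```bash
python3 -c "
from rig import bot
print(bot.hand_in())"
```

```text
the job is handed in; nothing more can be done
None
```

Handed in at about 26 s: both rings are in the tin, both loops in the square tray and the iron in the long tray, all flat and apart in the last picture; the arm never touched the jar or the wax can.

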